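# Refit the sprung guide roller of the label dispenser

### The arm

A 6-joint arm with a two-finger parallel gripper is mounted at the origin on the work surface; the furniture and walls round the work are solid. World frame = base frame: x ahead of the robot, y to its left, z up, the work surface at z = 0. Lengths are in m, angles in rad, forces in N, time in s.
With the tool pointing down it reaches from about 0.375 to 0.975 m from the base axis. Payload 3.8 kg.
Tool frame: the origin (TCP) lies at the very end of the fingers, on their centre line; the grasp point (between the pads) lies 19 mm behind it; z points along the fingers, y is the line along which they close (so a half turn about z gives the same grasp; the last joint's range is limited). The gripper opens to 88 mm and grips with 3 to 60 N. Pads are 18 mm wide; open, the fingers measure 123 mm over their backs; the gripper's body (75 mm by 187 mm) begins 45 mm behind the grasp point.
Start: joints at [1.205, 0.264, 1.604, -0, 1.274, -0.037], TCP at [0.218, 0.639, 0.239] pointing down, gripper open.
Joint ranges: [-2.63, 2.63], [-0.94, 2.18], [0.31, 2.57], [-1.31, 4.45], [0, 2.66], [-2.55, 2.55]. Speed limits (rad/s): [2.57, 2.57, 3.14, 3.14, 3.14, 3.14].

### API

Orientations are given as a unit quaternion [x, y, z, w].
In Python, from rig import telemetry, imaging, workorder, nets gives the robot as it stands.
- The arm moves only by the tool apply_moves, never from a script. Its argument "steps" is a list of rows, each an object with "delta_pos": the shift along the tool's x, y, z in cm, a list of three; "roll": the turn about the tool's z in degrees. A call has exactly 10 rows; each row is the pose to reach, as a shift and turn from the pose commanded when the call began, along the tool's axes at that moment; what a row does not reach only later rows make up. A row lasts 1/10 s, in which the tool goes at most 50 mm and 8.59 degrees, less where a joint would pass 70% of its speed; a pose out of reach is approached as far as the arm can. A call with a gripper value outside its range is refused whole. "gripper" is the closure, from -1 (fully open) to 1 (shut), set as the call begins (left out, the last holds). The fingers move at their own pace and stop on an object; the grip force is fixed at half the most. Time passes only in rows, so rows that repeat a pose let the fingers close, or fill a call up. It gives the time, the measured TCP pose, the force, the opening and the grip force at its end, in the units of the state.
- telemetry.read_state(): the state, without advancing time (a new reading comes with each control period).
- imaging.camera(name): name is "scene" or "top" or "wrist"; returns a dict with "color" (384x512x3 uint8, red, green, blue), "vfov" (degrees; the focal length in pixels is half the picture's height over the tangent of half this angle, whatever the lens; pixels are square), "cx", "cy" (the principal point, pixels), "k1" (the pictures are not rectified: a ray, as slopes to the right and down, at radius r is drawn at 1 + k1 r^2 times it, then the intrinsics apply), "xyz" and "rotation" of the camera in the world. Camera axes: x right, y down, z forward; pixel columns grow to the right and rows downward; lengths in m; the calibration is good to about 2 mm. A picture is of the moment at which its call begins. There is no depth.
- workorder.job_done(): hands the job in; it is judged then, once.
Trained networks look in the newest picture that a camera, given by its name, has taken for a name from the list of things; names that differ only in an ending like _2 or _b are one class to them, and where a whole thing is asked for, a point or a joint stands for the part that bears it (a point fixed in the world has none). Each returns a list of dicts, best first, with "confidence" (0 to 1); they miss things now and then, are a little off and sometimes report something else, mostly with a low value. They report only what shows in the picture. A call takes as long as a camera call. They do not tell look-alikes from the thing itself.
- nets.masks_of(camera, target): "mask" (384x512 bool, what is visible of it) and "point" ([column, row] in pixels, amid what is visible of it).
- nets.place_of(camera, target): "point" ([column, row] in pixels: a listed point, or the origin of a listed thing).
The state is a dict: "t": time; "qpos": joint angles; "joint_vel": joint speeds; "joint_torque": joint torques, N m; "position": TCP position; "ee_rot": TCP orientation; "wrist_force": force on the tool from outside, world axes, zero at the start; "moment": the same for the moment, N m; "grip_width": finger opening in m; "grip_force": force on a finger pad.
Only numpy, scipy, OpenCV 4.12 (cv2) and the standard library are available. Lean on these libraries where they do the work, as an engineer would, in place of code of your own. Each camera call takes 0.05 s, during which the arm holds its last target. There are 200 camera calls.

### The job

Lift the blue guide roller out of its white rest and fit it into the label dispenser: put its orange sprung tip into the upright slot of the tall cheek, press the spring in, lower the roller until the tip stands on the sill at the slot's foot, then let the spring push the brass pin fully home in the hole of the low cheek. The height of the cheeks is not known exactly, so feel for it and never force the roller against the dispenser (stay under 25 N). Let go of the roller and leave the things around as they stand.

Things in the scene. Friction and masses are not known exactly. Their poses are not given: they have to be found in the camera images.
- roller: Loose blue guide roller, 0.16 kg, starting level in the rest, axis 42 mm above the table. Origin on the axis at the middle of the blue sleeve (36 mm diameter, y -44 to +44 mm: grip here); its y axis points to the orange sprung tip. Steel neck 14 mm thick at y -44 to -58 mm (its end is the shoulder), then the brass pin; steel boss 18 mm thick at y +44 to +52 mm.
- pin_tip (a point): Centre of the end face of the fixed brass pin: 10 mm diameter, 8 mm long, knurled (grippy), end slightly tapered, at y = -66 mm of the roller.
- sprung_tip (a point): Centre of the end face of the orange sprung tip (moves with it): 10 mm diameter, at y = +80 mm of the roller when not pressed.
- plunger (a joint): How far the orange tip is pressed into the roller, in m: 0 free, 0.018 hard against its stop. Spring force 2 N at the start of travel, 0.25 N more for each mm.
- stand: Label dispenser, fixed. Origin: centre of the underside of its steel base (100 x 212 x 10 mm), z up, +y to the tall slotted cheek, -y to the low cheek; slot and hole at x = 0. Both grey cheeks (46 mm wide, 20 mm thick) are clamped at one common height, which differs each time and is not reported: hole centre 52 to 78 mm above the table. Outside them two posts (y +-86 to 98 mm, 98 mm high).
- slot_cheek (a point): Foot of the tall cheek's inner face, at x 0, y +64, z 10 mm of the stand (does not follow the clamped height). The upright slot in this face is 15 mm wide and 8 mm deep (back at y +72 mm), open at the top, closed below by a sill. A tip on the sill has its axis 0.5 mm below the hole's centre height; the cheek's top is 56 mm above that height. The tip is slick nylon and slides easily.
- hole_cheek (a point): Foot of the low cheek's inner face, at x 0, y -64, z 10 mm of the stand (does not follow the clamped height). The round blind hole in this face is 13 mm in diameter, 11 mm deep; the cheek's top is 13 mm above its centre. Home: roller's shoulder on this face, pin 8 mm in the hole, sprung tip on the slot's back, pressed 2 mm.
- rest: White fixed rest that the roller starts in. Base 70 x 110 x 8 mm, origin at the centre of its underside, y along the roller; two V saddles, 8 mm thick, at y = -38 and +38 mm, up to 38 mm above the table and 52 mm across; free between them.
- kitchen_timer: Bystander: red and white kitchen timer, 62 mm across, 40 mm high, standing upright; origin at the centre of its underside. Leave it alone.
- culture_bottle: Bystander: brown culture bottle, red cap, 48 mm across, 107 mm high, standing upright; origin at the centre of its underside. Leave it alone.
- cheese_mould: Bystander: white perforated cheese mould, 76 mm across, 66 mm high, standing upright; origin at the centre of its underside. Leave it alone.
- steel_weight: Bystander: steel weight, 56 mm across, 68 mm high, with a neck and knob, standing upright; origin at the centre of its underside. Leave it alone.
Mind the look-alikes: they are no part of the job. What is shaped like the rest but turquoise is not meant.

How it is judged:
On the way, in this order (a step that is already met when the one before it is completed fails the run):
1. the roller is lifted clear of its rest (height (world z) of roller above 0.065 m and distance between roller and rest above 0.065 m), for 0.1 s.
2. the sprung tip is in the slot and pressed in at least 5 mm (value of joint plunger above 0.005 m and y of sprung_tip in the frame of stand above 0.067 m and x of sprung_tip in the frame of stand between -0.006 and 0.006 m), for 0.1 s.
At the end, for the whole second after the job is handed in: The roller lies level (within 0.05 rad) and at rest between the cheeks: brass pin at least 4.5 mm inside the hole of the low cheek, sprung tip at least 4.5 mm inside the slot of the tall cheek, pressed by less than 6 mm; both ends within 6 mm of the middle line x = 0 and 45 to 85 mm above the table (y of pin_tip in the frame of stand below -0.0685 m and z of pin_tip in the frame of stand between 0.045 and 0.085 m and x of pin_tip in the frame of stand between -0.006 and 0.006 m and y of sprung_tip in the frame of stand above 0.0685 m and z of sprung_tip in the frame of stand between 0.045 and 0.085 m and x of sprung_tip in the frame of stand between -0.006 and 0.006 m and linear speed of roller below 0.01 m/s and value of joint plunger below 0.006 m and angle between roller's own y axis and vertical between 1.52 and 1.62 rad); the robot touches nothing.
It fails at once if the roller is forced against the dispenser with more than 25 N, all contacts together (contact force between roller and stand above 25 N).
It fails at once if the red and white kitchen timer is shifted more than 20 mm or tipped (distance of kitchen_timer from where it was at the start of the episode above 0.02 m or angle between kitchen_timer's own z axis and vertical above 0.4 rad).
It fails at once if the brown culture bottle is shifted more than 20 mm or tipped (distance of culture_bottle from where it was at the start of the episode above 0.02 m or angle between culture_bottle's own z axis and vertical above 0.4 rad).
It fails at once if the white perforated cheese mould is shifted more than 20 mm or tipped (distance of cheese_mould from where it was at the start of the episode above 0.02 m or angle between cheese_mould's own z axis and vertical above 0.4 rad).
It fails at once if the steel weight is shifted more than 20 mm or tipped (distance of steel_weight from where it was at the start of the episode above 0.02 m or angle between steel_weight's own z axis and vertical above 0.4 rad).
It also fails if it takes over 53 s, if anything falls off the work surface, if the arm or the gripper's body presses on something with over 40 N, if the wrist force passes 120 N, or if a joint passes its speed limit or range.

## Working session

There is one attempt and no reset: what is moved stays moved. The work goes in short steps, Python scripts to look and compute and a tool call to move; the robot and the scene stay as the last step left them, time stands still between calls to the robot, and variables do not carry over. Pictures are saved under pics/ and viewed, at most 10 in all, crops included, and the job is handed in when it is done.

Besides the shell and the picture viewer there is one more tool, called after ">>>" as name(argument=value, ...), one argument or row to a line, values as JSON. apply_moves: Moves the arm, as the interface text tells. Its arguments: {"type":"object","properties":{"steps":{"type":"array","items":{"type":"object","properties":{"delta_pos":{"type":"array","items":{"type":"number"}},"roll":{"type":"number"}}}},"gripper":{"type":"number"}},"required":["steps"]}

```bash
mkdir -p pics; cat > h.py <<'E'
import numpy as np, cv2
from rig import telemetry, imaging, workorder, nets
def R(c):
    r=np.array(c["rotation"],float)
    if r.shape==(3,3): return r
    from scipy.spatial.transform import Rotation as Ro
    return Ro.from_quat(r.ravel()).as_matrix()
def ray(c,p):
    f=192/np.tan(np.radians(c["vfov"])/2)
    d=np.array([(p[0]-c["cx"])/f,(p[1]-c["cy"])/f]); u=d.copy()
    for _ in range(20): u=d/(1+c["k1"]*(u@u))
    v=R(c)@np.array([u[0],u[1],1]); return np.array(c["xyz"]),v
def onz(c,p,z):
    o,v=ray(c,p); return o+v*(z-o[2])/v[2]
def proj(c,X):
    f=192/np.tan(np.radians(c["vfov"])/2)
    q=R(c).T@(np.array(X)-np.array(c["xyz"])); u=q[:2]/q[2]; u=u*(1+c["k1"]*(u@u))
    return u*f+[c["cx"],c["cy"]]
def tri(obs):
    A=np.zeros((3,3));b=np.zeros(3)
    for c,p in obs:
        o,v=ray(c,p);v=v/np.linalg.norm(v);M=np.eye(3)-np.outer(v,v);A+=M;b+=M@o
    return np.linalg.solve(A,b)
E
python3 - <<'E'
from h import *
np.set_printoptions(precision=4,suppress=True)
C={n:imaging.camera(n) for n in("scene","top")}
for n,c in C.items():
    print(n,c["xyz"],c["vfov"],c["k1"],np.shape(c["rotation"]))
cv2.imwrite("pics/a.png",cv2.resize(np.vstack([C["scene"]["color"],C["top"]["color"]])[:,:,::-1],(400,600)) if 0 else cv2.resize(C["top"]["color"][:,:,::-1],(768,576)))
cv2.imwrite("pics/b.png",cv2.resize(C["scene"]["color"][:,:,::-1],(768,576)))
zs=dict(roller=.042,pin_tip=.042,sprung_tip=.042,stand=0,slot_cheek=.01,hole_cheek=.01,rest=0,kitchen_timer=0,culture_bottle=0,cheese_mould=0,steel_weight=0)
for t,z in zs.items():
  for n,c in C.items():
    print(t,n,[(np.round(r["point"],1),round(r["confidence"],2),onz(c,r["point"],z)[:2]) for r in nets.place_of(n,t)[:3]])
print(telemetry.read_state())
E
```

```text
scene [-0.2438 -0.6296  0.5315] 50.60163306709573 0.02888270859320752 (4,)
top [0.3461 0.0523 1.208 ] 54.87355058983061 -0.09174576960993289 (4,)
roller scene [(array([219.1, 155.9]), 0.79, array([0.4962, 0.3192])), (array([256.8, 159.2]), 0.35, array([0.5603, 0.2133]))]
roller top [(array([181.5, 178.3]), 0.71, array([0.4813, 0.3122]))]
pin_tip scene [(array([229.9, 162.1]), 0.79, array([0.4874, 0.2565]))]
pin_tip top [(array([198.1, 177.7]), 0.77, array([0.4818, 0.2589])), (array([365.3, 187.3]), 0.61, array([ 0.4377, -0.2723]))]
sprung_tip scene []
sprung_tip top [(array([154.3, 177. ]), 0.57, array([0.488 , 0.4001]))]
stand scene [(array([309.7, 212.7]), 0.84, array([ 0.4771, -0.0677])), (array([254.7, 163.1]), 0.55, array([0.6015, 0.2669]))]
stand top [(array([300.8, 175.9]), 0.83, array([ 0.4839, -0.0718])), (array([180. , 179.5]), 0.37, array([0.4824, 0.3266]))]
slot_cheek scene [(array([292.4, 198.3]), 0.71, array([0.4906, 0.0038]))]
slot_cheek top [(array([281.4, 173.3]), 0.89, array([ 0.4928, -0.0078]))]
hole_cheek scene [(array([330.6, 217.8]), 0.76, array([ 0.4802, -0.130
[... 834 characters left out ...]
918]))]
steel_weight scene [(array([403.9, 222.9]), 0.79, array([ 0.5991, -0.2617])), (array([214.3, 156.3]), 0.55, array([0.5459, 0.4098]))]
steel_weight top [(array([354.1, 136.6]), 0.64, array([ 0.6113, -0.2544]))]
{'t': 1.2, 'qpos': array([ 1.2051,  0.2639,  1.604 , -0.    ,  1.2737, -0.037 ]), 'joint_vel': array([ 0.0022,  0.0015, -0.0007, -0.0009,  0.0002, -0.0009]), 'joint_torque': array([ -0.0003, -50.2051, -35.7255,   0.0728,   0.0182,  -0.    ]), 'position': array([0.218 , 0.6388, 0.2387]), 'ee_rot': array([0.1636, 0.9865, 0.    , 0.    ]), 'wrist_force': array([0.5221, 0.4425, 0.6185]), 'moment': array([0.0107, 0.0385, 0.009 ]), 'grip_force': 0.0, 'grip_width': 0.0880016836954366}
```

View pics/a.png

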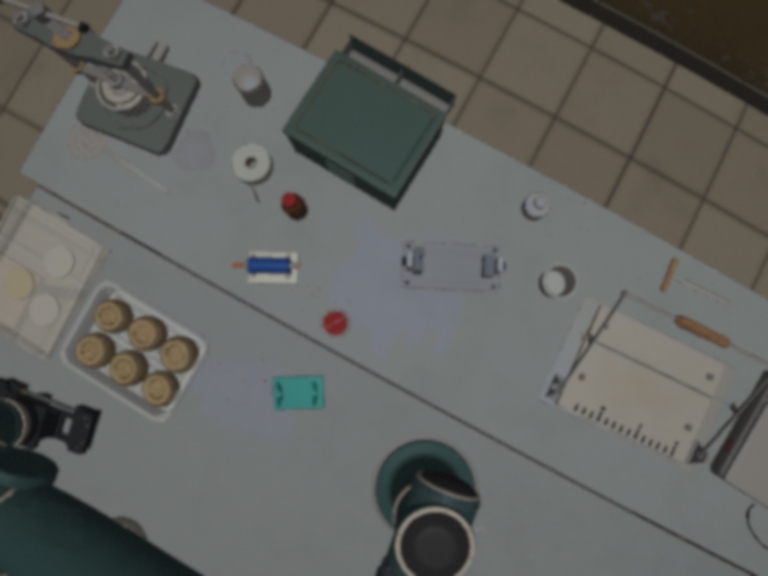

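View pics/b.png

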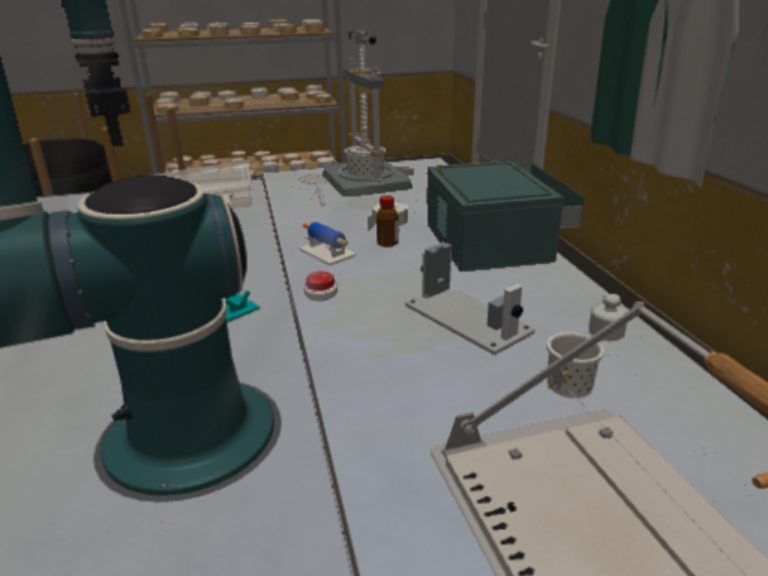

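The top view shows the blue roller in the white rest at about (270,265) with its orange tip to the left (+y). The dispenser is at (453,265) with its tall cheek to the left, and the turquoise decoy is at (300,392). The scene view agrees.

>>> apply_moves(
  gripper=-1,
  steps=[
    {"delta_pos": [-3.5, -2.1, 0], "roll": 7.4},
    {"delta_pos": [-7.1, -4.3, 0], "roll": 14.7},
    {"delta_pos": [-10.6, -6.4, 0], "roll": 22},
    {"delta_pos": [-14.2, -8.6, 0], "roll": 29.4},
    {"delta_pos": [-17.7, -10.7, 0], "roll": 36.7},
    {"delta_pos": [-21.2, -12.8, 0], "roll": 44.1},
    {"delta_pos": [-24.8, -15, 0], "roll": 51.4},
    {"delta_pos": [-28.3, -17.1, 0], "roll": 58.8},
    {"delta_pos": [-31.9, -19.3, 0], "roll": 66.1},
    {"delta_pos": [-35.4, -21.4, 0], "roll": 73.5},
  ],
)

```text
t: 2.2
position: [0.4848, 0.3205, 0.239]
ee_rot: [0.723, 0.691, 0.0, 0.0]
wrist_force: [0.9, 0.7, -0.0]
grip_width: 0.0878
grip_force: 0.0
```

```bash
python3 - <<'E'
from h import *
np.set_printoptions(precision=4,suppress=True)
s=telemetry.read_state();print(s["t"],s["position"],s["ee_rot"],s["qpos"])
C={n:imaging.camera(n) for n in("wrist","top")}
print(C["wrist"]["xyz"])
cv2.imwrite("pics/c.png",C["wrist"]["color"][:,:,::-1])
for t,z in dict(roller=.042,pin_tip=.042,sprung_tip=.042,rest=0,culture_bottle=0).items():
  for n,c in C.items():
    print(t,n,[(np.round(r["point"],1),round(r["confidence"],2),onz(c,r["point"],z)[:2]) for r in nets.place_of(n,t)[:2]])
E
```

```text
2.2 [0.4848 0.3205 0.239 ] [0.7232 0.6906 0.0003 0.0001] [ 0.5413  0.0871  1.8096 -0.      1.2443  0.5874]
[0.49   0.4003 0.3851]
roller wrist [(array([257.2, 173.2]), 0.98, array([0.4896, 0.3157]))]
roller top [(array([181.4, 177.2]), 0.72, array([0.4849, 0.3125]))]
pin_tip wrist [(array([257.2, 220.5]), 0.57, array([0.4868, 0.2527]))]
pin_tip top [(array([198.3, 175.9]), 0.56, array([0.4876, 0.2582]))]
sprung_tip wrist []
sprung_tip top []
rest wrist [(array([ 69. , 208.2]), 0.67, array([0.2172, 0.2665]))]
rest top [(array([179.2, 177.5]), 0.82, array([0.4891, 0.3292])), (array([198.5, 259.2]), 0.59, array([0.2201, 0.2692]))]
culture_bottle wrist [(array([349.4, 198.6]), 0.95, array([0.6187, 0.2622])), (array([263.2, 355.6]), 0.22, array([ 0.4857, -0.0195]))]
culture_bottle top [(array([196.8, 138.2]), 0.79, array([0.619 , 0.2693]))]
```

View pics/c.png

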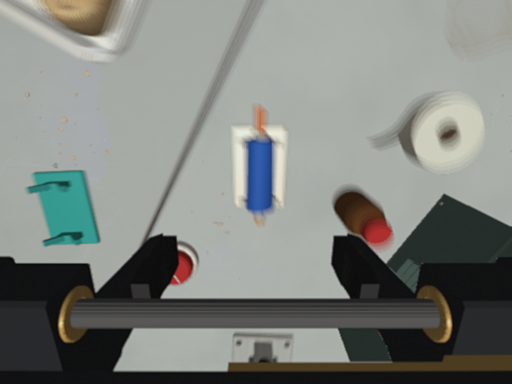

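The wrist view shows the roller sleeve at columns 246–273, rows 138–212. The orange tip is at (259,107) and the pin at (258,222). I'll fit the roller's axis from the colour.

```bash
python3 - <<'E'
from h import *
np.set_printoptions(precision=4,suppress=True)
c=imaging.camera("wrist");im=c["color"].astype(int)
m=((im[:,:,2]>im[:,:,0]+50)&(im[:,:,2]>im[:,:,1]+30)).astype(np.uint8)
n,l,st,ce=cv2.connectedComponentsWithStats(m);k=1+np.argmax(st[1:,4]);print(st[k])
r=cv2.minAreaRect(np.argwhere(l==k)[:,::-1].astype(np.float32));print(r)
ys,xs=np.nonzero(l==k)
for a in(148,160,175,190,204):
    x=xs[ys==a];P=onz(c,((x.min()+x.max())/2,a),.045);print(a,x.min(),x.max(),P)
print("ends",onz(c,(259,ys.min()),.05),onz(c,(259,ys.max()),.042))
o=(im[:,:,0]>im[:,:,2]+50)&(im[:,:,0]>im[:,:,1]+30);o[:,:245]=0;o[:,275:]=0;o[135:]=0
y,x=np.nonzero(o);print("tip",y.min(),y.max(),x.mean(),onz(c,(x[y<y.min()+6].mean(),y.min()),.042))
E
```

```text
[ 245  138   28   74 1967]
((258.5, 174.5), (73.0, 27.0), 90.0)
148 245 272 [0.4906 0.3493 0.045 ]
160 245 272 [0.4901 0.3349 0.045 ]
175 245 271 [0.4888 0.3164 0.045 ]
190 245 271 [0.4881 0.2973 0.045 ]
204 246 271 [0.4881 0.2788 0.045 ]
ends [0.4915 0.3616 0.05  ] [0.4884 0.2682 0.042 ]
tip 105 130 258.4726368159204 [0.4923 0.3978 0.042 ]
```

>>> apply_moves(
  gripper=-1,
  steps=[
    {"delta_pos": [-0.3, 0.4, 3]},
    {"delta_pos": [-0.3, 0.4, 6]},
    {"delta_pos": [-0.3, 0.4, 9]},
    {"delta_pos": [-0.3, 0.4, 12]},
    {"delta_pos": [-0.3, 0.4, 15]},
    {"delta_pos": [-0.3, 0.4, 17.5]},
    {"delta_pos": [-0.3, 0.4, 19.5]},
    {"delta_pos": [-0.3, 0.4, 20.5]},
    {"delta_pos": [-0.3, 0.4, 21.2]},
    {"delta_pos": [-0.3, 0.4, 21.5]},
  ],
)

```text
invalid input at $.steps[0]: expected keys delta_pos, roll
```

>>> apply_moves(
  gripper=1,
  steps=[
    {"delta_pos": [0, 0, 0]},
    {"delta_pos": [0, 0, 0]},
    {"delta_pos": [0, 0, 0]},
    {"delta_pos": [0, 0, 0]},
    {"delta_pos": [0, 0, 0]},
    {"delta_pos": [0, 0, 0]},
    {"delta_pos": [0, 0, 0]},
    {"delta_pos": [0, 0, 0]},
    {"delta_pos": [0, 0, 0]},
    {"delta_pos": [0, 0, 0]},
  ],
)

```text
invalid input at $.steps[0]: expected keys delta_pos, roll
```

>>> apply_moves(
  gripper=-1,
  steps=[
    {"delta_pos": [-0.3, 0.4, 3], "roll": 0},
    {"delta_pos": [-0.3, 0.4, 6], "roll": 0},
    {"delta_pos": [-0.3, 0.4, 9], "roll": 0},
    {"delta_pos": [-0.3, 0.4, 12], "roll": 0},
    {"delta_pos": [-0.3, 0.4, 15], "roll": 0},
    {"delta_pos": [-0.3, 0.4, 17.5], "roll": 0},
    {"delta_pos": [-0.3, 0.4, 19.5], "roll": 0},
    {"delta_pos": [-0.3, 0.4, 20.5], "roll": 0},
    {"delta_pos": [-0.3, 0.4, 21.2], "roll": 0},
    {"delta_pos": [-0.3, 0.4, 21.5], "roll": 0},
  ],
)

```text
t: 3.85
position: [0.4879, 0.3191, 0.0236]
ee_rot: [0.721, 0.693, 0.0, 0.0]
wrist_force: [0.1, -0.5, -0.6]
grip_width: 0.088
grip_force: 0.0
```

>>> apply_moves(
  gripper=1,
  steps=[
    {"delta_pos": [0, 0, 0], "roll": 0},
    {"delta_pos": [0, 0, 0], "roll": 0},
    {"delta_pos": [0, 0, 0], "roll": 0},
    {"delta_pos": [0, 0, 0], "roll": 0},
    {"delta_pos": [0, 0, 0], "roll": 0},
    {"delta_pos": [0, 0, 0], "roll": 0},
    {"delta_pos": [0, 0, 0], "roll": 0},
    {"delta_pos": [0, 0, 0], "roll": 0},
    {"delta_pos": [0, 0, 0], "roll": 0},
    {"delta_pos": [0, 0, 0], "roll": 0},
  ],
)

```text
t: 4.85
position: [0.4876, 0.3188, 0.0238]
ee_rot: [0.721, 0.693, -0.0, -0.0]
wrist_force: [-1.0, 0.0, 1.4]
grip_width: 0.035
grip_force: 29.4
```

>>> apply_moves(
  gripper=1,
  steps=[
    {"delta_pos": [0, 0, -2], "roll": 0},
    {"delta_pos": [0, 0, -5], "roll": 0},
    {"delta_pos": [0, 0, -8.5], "roll": 0},
    {"delta_pos": [0, 0, -12], "roll": 0},
    {"delta_pos": [0, 0, -15], "roll": 0},
    {"delta_pos": [-2, -0.3, -15.6], "roll": 0},
    {"delta_pos": [-5, -0.8, -15.6], "roll": 0},
    {"delta_pos": [-9, -1.4, -15.6], "roll": 1},
    {"delta_pos": [-13, -2, -15.6], "roll": 2},
    {"delta_pos": [-17, -2.6, -15.6], "roll": 3},
  ],
)

```text
t: 5.85
position: [0.4541, 0.1486, 0.1791]
ee_rot: [0.739, 0.673, -0.0, 0.0]
wrist_force: [-0.1, 0.1, -1.3]
grip_width: 0.0348
grip_force: 29.7
```

>>> apply_moves(
  gripper=1,
  steps=[
    {"delta_pos": [-4, -0.8, 0], "roll": 0},
    {"delta_pos": [-8, -1.5, 0], "roll": 0},
    {"delta_pos": [-12, -2.2, 0], "roll": 0},
    {"delta_pos": [-16, -3, 0], "roll": 0},
    {"delta_pos": [-19, -3.5, 0], "roll": 0},
    {"delta_pos": [-21, -4.1, 0], "roll": 0},
    {"delta_pos": [-22, -4.2, 0], "roll": 0},
    {"delta_pos": [-22, -4.2, 0], "roll": 0},
    {"delta_pos": [-22, -4.2, 0], "roll": 0},
    {"delta_pos": [-22, -4.2, 0], "roll": 0},
  ],
)

```text
t: 6.85
position: [0.3929, -0.0643, 0.1796]
ee_rot: [0.739, 0.674, 0.0, -0.0]
wrist_force: [-0.2, -0.1, -2.1]
grip_width: 0.0346
grip_force: 29.7
```

```bash
python3 - <<'E'
from h import *
np.set_printoptions(precision=4,suppress=True)
s=telemetry.read_state();print(s["t"],s["position"],s["ee_rot"],s["qpos"],s["wrist_force"])
C={n:imaging.camera(n) for n in("wrist","top","scene")}
print(C["wrist"]["xyz"])
np.save("C.npy",C,allow_pickle=True)
cv2.imwrite("pics/d.png",cv2.resize(C["wrist"]["color"][:,:,::-1],(768,576)))
for t,z in dict(roller=.198,pin_tip=.198,sprung_tip=.198,stand=0,slot_cheek=.01,hole_cheek=.01).items():
  for n,c in C.items():
    print(t,n,[(np.round(r["point"],1),round(r["confidence"],2),onz(c,r["point"],z)[:2]) for r in nets.place_of(n,t)[:2]])
E
```

```text
6.85 [ 0.3929 -0.0643  0.1796] [ 0.7389  0.6738  0.0001 -0.0002] [-0.2252 -0.2369  2.2228  0.0004  1.1559 -0.1332] [-0.1759 -0.0746 -2.0541]
[0.4018 0.0152 0.3257]
roller wrist [(array([254.4, 268.4]), 0.8, array([ 0.3942, -0.066 ]))]
roller top []
roller scene [(array([288.8, 149.9]), 0.77, array([ 0.3901, -0.0685]))]
pin_tip wrist [(array([255.4, 367.4]), 0.64, array([ 0.3886, -0.1323]))]
pin_tip top []
pin_tip scene [(array([311. , 157.1]), 0.55, array([ 0.3916, -0.1303]))]
sprung_tip wrist [(array([255., 107.]), 0.78, array([0.4018, 0.0127])), (array([299.9, 328.6]), 0.38, array([ 0.4158, -0.1065]))]
sprung_tip top [(array([279.7, 200.6]), 0.43, array([0.3948, 0.0085]))]
sprung_tip scene []
stand wrist [(array([328.6, 169.7]), 0.75, array([ 0.4806, -0.0685]))]
stand top [(array([296. , 178.1]), 0.58, array([ 0.477 , -0.0558]))]
stand scene [(array([312.1, 208.5]), 0.91, array([ 0.4984, -0.0583]))]
slot_cheek wrist [(array([334.4, 110.9]), 0.95, array([ 0.4851, -0.0027])), (array([326.6, 174.1]), 0.58, array([ 0.4758, -0.0709]))]
slot_cheek top [(array([282.6, 176.3]), 0.93, array([ 0.4829, -0.0114]))]
slot_cheek scene [(array([291.3, 197.8]), 0.87, array([0.4907, 0.0078])), (array([329.7, 218.9]), 0.75, array([ 0.4744, -0.1322]))]
hole_cheek wrist [(array([325.6, 226.8]), 0.71, array([ 0.4737, -0.1361]))]
hole_cheek top [(array([321.2, 176.6]), 0.77, array([ 0.4788, -0.1374]))]
hole_cheek scene [(array([329. , 217.5]), 0.84, array([ 0.4786, -0.1269]))]
```

View pics/d.png

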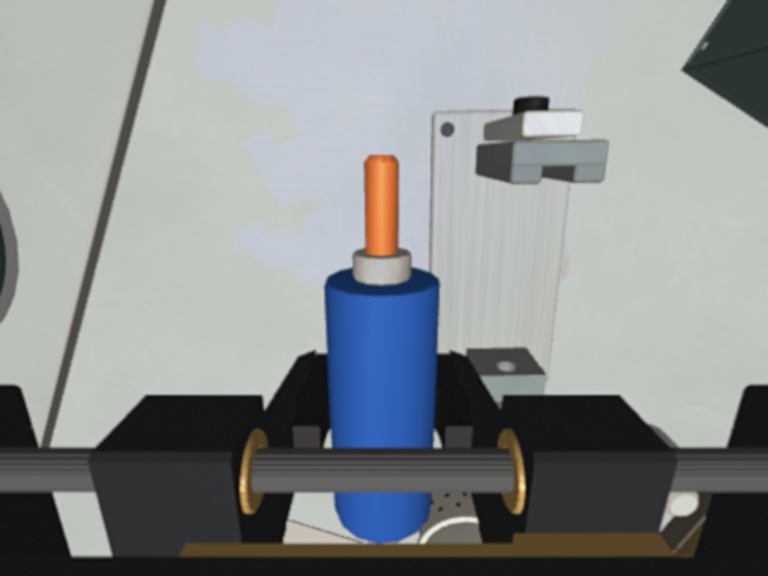

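The wrist view shows the roller level in the grip, tip at (381,157). The tall cheek's top with its slot runs from (513,140) to (608,182), and the low cheek's top is at (505,360). I'll zoom in on the stand for precise corners.

```bash
python3 - <<'E'
from h import *
C=np.load("C.npy",allow_pickle=True).item();c=C["wrist"]
im=c["color"][60:130,280:415,::-1]; im2=c["color"][220:270,280:415,::-1]
a=cv2.resize(im,None,fx=5,fy=5,interpolation=cv2.INTER_CUBIC);b=cv2.resize(im2,None,fx=5,fy=5,interpolation=cv2.INTER_CUBIC)
cv2.imwrite("pics/e.png",np.vstack([a,b])); print(a.shape,b.shape,c["vfov"],c["cx"],c["cy"],c["k1"])
E
```

```text
(350, 675, 3) (250, 675, 3) 67.59147440264633 254.63822537679076 194.611216442382 -0.004684218524799346
```

View pics/e.png

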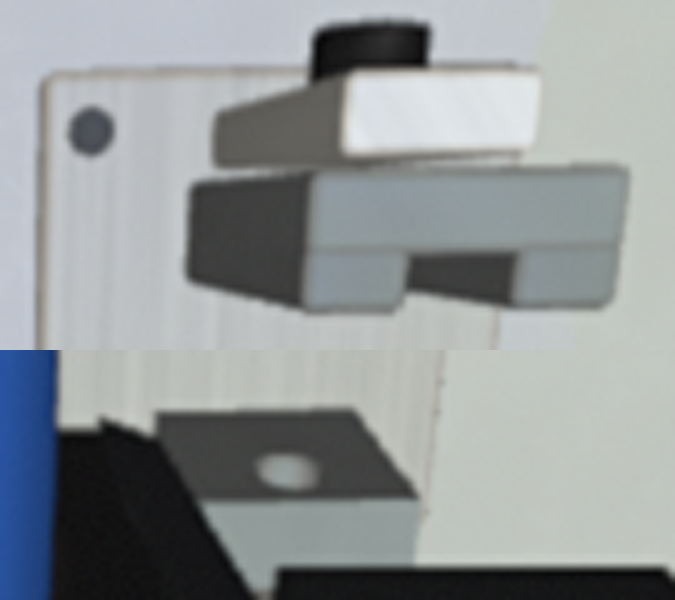

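The crop shows the tall cheek's top with its slot (402–520, 250–308) and the low cheek's inner face with the hole at (288,470). I'll fit the stand pose and clamp height to these corners, and the roller's offset in the grip too.

```bash
cat > fit.py <<'E'
from h import *
from scipy.optimize import least_squares
from scipy.spatial.transform import Rotation as Ro
np.set_printoptions(precision=4,suppress=True)
C=np.load("C.npy",allow_pickle=True).item();c=C["wrist"]
# x,y,dz,relative(1)/abs(0), u,v
O=[(-23,84,56,1,313,170),(23,84,56,1,628,166),(-23,64,56,1,303,308),(23,64,56,1,612,303),(-7.5,72,56,1,408,250),(7.5,72,56,1,520,248),
(-7.5,64,56,1,402,308),(7.5,64,56,1,513,303),(-50,106,10,0,42,75),(-23,-64,13,1,198,152+800),(23,-64,13,1,418,147+800),(0,-64,0,1,288,120+800)]
P=np.array([[280+(o[4]+.5)/5-.5,60+(o[5]+.5)/5-.5] for o in O])
R0=R(c)
def model(p):
    d=dict(c);d["rotation"]=(Ro.from_rotvec([p[4],p[5],p[6]])*Ro.from_matrix(R0)).as_matrix()
    cs,sn=np.cos(p[2]),np.sin(p[2])
    return np.array([proj(d,(p[0]+(cs*x-sn*y)/1e3,p[1]+(sn*x+cs*y)/1e3,z/1e3+(p[3] if r else 0))) for x,y,z,r,_,_ in O])
f=lambda p:np.r_[(model(p)-P).ravel()/.5,p[4:]/.005]
for fix in(1,0):
    g=(lambda q:f(np.r_[q,0,0,0])) if fix else f
    s=least_squares(g,[.482,-.07,-.08,.065]+([] if fix else [0,0,0]),loss="soft_l1")
    print(s.x,2*s.cost);
print((model(s.x)-P).round(1).tolist())
E
python3 fit.py
python3 - <<'E'
from h import *
np.set_printoptions(precision=4,suppress=True)
C=np.load("C.npy",allow_pickle=True).item();c=C["wrist"]
im=c["color"].astype(int)
bl=(im[:,:,2]>im[:,:,0]+50)&(im[:,:,2]>im[:,:,1]+30); orr=(im[:,:,0]>im[:,:,2]+80)&(im[:,:,0]>im[:,:,1]+30)
for m,z,rows in((bl,.198,(200,215,230,260,280)),(orr,.198,(110,125,140,155))):
  for r in rows:
    x=np.nonzero(m[r,220:300])[0]+220; print(r,x.min(),x.max(),onz(c,((x.min()+x.max())/2,r),z))
y,x=np.nonzero(orr[:,220:300]);print("tip rows",y.min(),y.max())
E
```

```text
[ 0.4802 -0.0705 -0.0739  0.0552] 37.58705344711835
[ 0.4827 -0.0674 -0.0765  0.0529  0.0145 -0.0079  0.    ] 28.646913984160783
[[-0.4, -0.9], [0.7, -1.1], [-0.4, 0.3], [0.1, 0.3], [0.6, 0.2], [-1.2, 0.3], [0.8, -0.0], [-1.0, 0.6], [0.2, -0.1], [-0.9, -0.2], [0.6, -0.1], [0.2, -0.2]]
200 220 291 [ 0.3982 -0.0291  0.198 ]
215 220 290 [ 0.3972 -0.0367  0.198 ]
230 220 290 [ 0.3965 -0.0445  0.198 ]
260 220 289 [ 0.3947 -0.0611  0.198 ]
280 220 288 [ 0.3934 -0.0728  0.198 ]
110 244 264 [0.4013 0.0115 0.198 ]
125 244 264 [0.4007 0.0053 0.198 ]
140 244 264 [ 0.4001 -0.0012  0.198 ]
155 244 264 [ 0.3994 -0.0078  0.198 ]
tip rows 104 170
```

>>> apply_moves(
  gripper=1,
  steps=[
    {"delta_pos": [-0.1, 1.5, 0], "roll": -0.2},
    {"delta_pos": [-0.3, 3.5, 0], "roll": -0.4},
    {"delta_pos": [-0.5, 6, 0], "roll": -0.7},
    {"delta_pos": [-0.7, 7.8, 0.5], "roll": -1},
    {"delta_pos": [-0.86, 8.65, 2], "roll": -1.2},
    {"delta_pos": [-0.86, 8.65, 3.5], "roll": -1.2},
    {"delta_pos": [-0.86, 8.65, 5], "roll": -1.2},
    {"delta_pos": [-0.86, 8.65, 5.76], "roll": -1.2},
    {"delta_pos": [-0.86, 8.65, 5.76], "roll": -1.2},
    {"delta_pos": [-0.86, 8.65, 5.76], "roll": -1.2},
  ],
)

```text
t: 8.9
position: [0.4781, -0.0818, 0.1225]
ee_rot: [0.732, 0.681, 0.0, 0.0]
wrist_force: [-0.2, 0.9, -1.5]
grip_width: 0.0347
grip_force: 29.7
```

```bash
python3 - <<'E'
from h import *
np.set_printoptions(precision=4,suppress=True)
s=telemetry.read_state();print(s["t"],s["position"],s["ee_rot"],s["wrist_force"])
c=imaging.camera("wrist");print(c["xyz"]);np.save("C2.npy",c,allow_pickle=True)
im=c["color"][30:220,155:355,::-1]
cv2.imwrite("pics/f.png",cv2.resize(im,None,fx=3,fy=3,interpolation=cv2.INTER_CUBIC))
E
```

```text
8.9 [ 0.4781 -0.0818  0.1225] [0.7322 0.6811 0.0001 0.0001] [-0.1847  0.8587 -1.4688]
[ 0.4854 -0.0021  0.2685]
```

View pics/f.png

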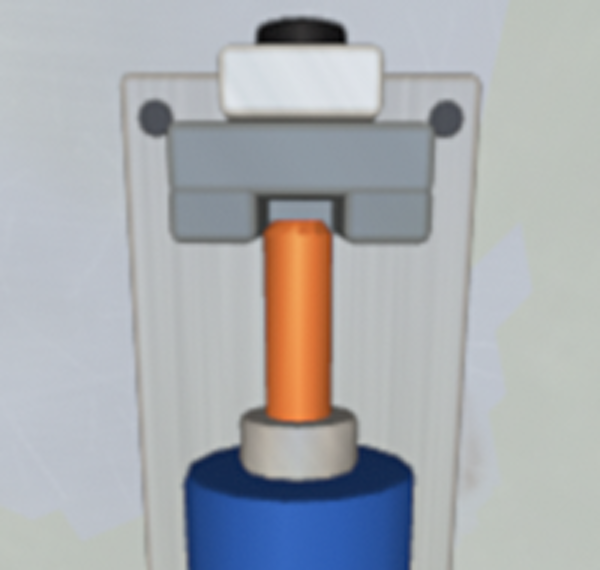

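The tip is over the slot: tip centre at column 298, slot walls at 257–345. The tip end is at row 220, between the slot back (195) and the mouth (242). I'll put numbers on that.

```bash
python3 - <<'E'
from h import *
np.set_printoptions(precision=4,suppress=True)
c=np.load("C2.npy",allow_pickle=True).item()
px=lambda u,v:(155+(u+.5)/3-.5,30+(v+.5)/3-.5)
for z in(.106,.109,.112,.115,.118):
    A=[onz(c,px(*p),z) for p in((169,123),(434,123),(172,242),(431,242),(257,192),(345,192))]
    print(z,"w",A[1][0]-A[0][0],A[3][0]-A[2][0],"thick",A[0][1]-A[2][1],"slotback",(A[4]+A[5])/2,"inner",(A[2]+A[3])/2)
print("tip",onz(c,px(298,220),.143),onz(c,px(298,222),.1405),"row410",onz(c,px(298,410),.1405))
print("base", [onz(c,px(*p),.01) for p in((122,75),(482,75))])
E
```

```text
0.106 w 0.04605967812903733 0.046856918794790536 thick 0.01984201020730136 slotback [0.486  0.0015 0.106 ] inner [ 0.4854 -0.0071  0.106 ]
0.109 w 0.04520957813339488 0.045992104534654465 thick 0.019475796341379217 slotback [0.486  0.0014 0.109 ] inner [ 0.4854 -0.007   0.109 ]
0.112 w 0.04435947813775237 0.04512729027451845 thick 0.019109582475457076 slotback [0.4859 0.0013 0.112 ] inner [ 0.4854 -0.0069  0.112 ]
0.115 w 0.04350937814211003 0.04426247601438227 thick 0.018743368609534926 slotback [0.4859 0.0013 0.115 ] inner [ 0.4854 -0.0068  0.115 ]
0.118 w 0.04265927814646753 0.0433976617542462 thick 0.01837715474361278 slotback [0.4859 0.0012 0.118 ] inner [ 0.4854 -0.0067  0.118 ]
tip [ 0.4852 -0.003   0.143 ] [ 0.4851 -0.0033  0.1405] row410 [ 0.4831 -0.0304  0.1405]
base [array([0.4398, 0.0372, 0.01  ]), array([0.5378, 0.0301, 0.01  ])]
```

>>> apply_moves(
  gripper=1,
  steps=[
    {"delta_pos": [0, 0.05, 0.4], "roll": 0},
    {"delta_pos": [0, 0.05, 1], "roll": 0},
    {"delta_pos": [0, 0.05, 1.6], "roll": 0},
    {"delta_pos": [0, 0.05, 2.1], "roll": 0},
    {"delta_pos": [0, 0.05, 2.4], "roll": 0},
    {"delta_pos": [0, 0.05, 2.6], "roll": 0},
    {"delta_pos": [0, 0.05, 2.75], "roll": 0},
    {"delta_pos": [0, 0.05, 2.9], "roll": 0},
    {"delta_pos": [0, 0.05, 3.05], "roll": 0},
    {"delta_pos": [0, 0.05, 3.2], "roll": 0},
  ],
)

```text
t: 9.95
position: [0.4785, -0.0818, 0.0902]
ee_rot: [0.732, 0.681, 0.0, 0.0]
wrist_force: [-0.7, 0.4, -1.1]
grip_width: 0.0351
grip_force: 29.7
```

>>> apply_moves(
  gripper=1,
  steps=[
    {"delta_pos": [0, 0, 0.15], "roll": 0},
    {"delta_pos": [0, 0, 0.3], "roll": 0},
    {"delta_pos": [0, 0, 0.5], "roll": 0},
    {"delta_pos": [0, 0, 0.8], "roll": 0},
    {"delta_pos": [0, 0, 1.1], "roll": 0},
    {"delta_pos": [0, 0, 1.4], "roll": 0},
    {"delta_pos": [0, 0, 1.7], "roll": 0},
    {"delta_pos": [0, 0, 2], "roll": 0},
    {"delta_pos": [0, 0, 2.2], "roll": 0},
    {"delta_pos": [0, 0, 2.2], "roll": 0},
  ],
)

```text
t: 10.95
position: [0.4781, -0.0817, 0.0677]
ee_rot: [0.732, 0.681, -0.0, -0.0]
wrist_force: [-0.1, -1.0, -1.4]
grip_width: 0.0353
grip_force: 29.7
```

```bash
python3 - <<'E'
from h import *
c=imaging.camera("wrist");im=c["color"][30:220,155:355,::-1]
s=telemetry.read_state();print(s["position"],s["wrist_force"])
cv2.imwrite("pics/g.png",cv2.resize(im,None,fx=2,fy=2,interpolation=cv2.INTER_CUBIC))
E
```

```text
[ 0.47825239 -0.08171144  0.06789288] [ 0.15719992  1.01801693 -1.20714074]
```

View pics/g.png

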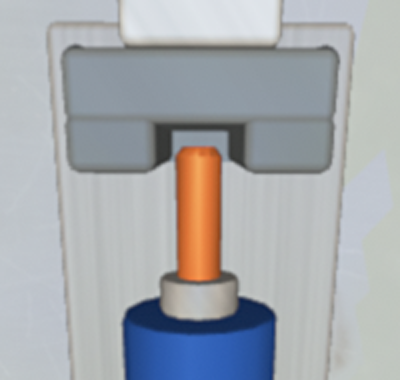

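>>> apply_moves(
  gripper=1,
  steps=[
    {"delta_pos": [0.2, 0, 0], "roll": 0},
    {"delta_pos": [0.4, 0, 0], "roll": 0},
    {"delta_pos": [0.6, 0, 0], "roll": 0},
    {"delta_pos": [0.8, 0, 0], "roll": 0},
    {"delta_pos": [1, 0, 0], "roll": 0},
    {"delta_pos": [1.2, 0, 0], "roll": 0},
    {"delta_pos": [1.4, 0, 0], "roll": 0},
    {"delta_pos": [1.6, 0, 0], "roll": 0},
    {"delta_pos": [1.75, 0, 0], "roll": 0},
    {"delta_pos": [1.75, 0, 0], "roll": 0},
  ],
)

```text
t: 12.0
position: [0.4798, -0.0644, 0.0682]
ee_rot: [0.732, 0.681, -0.0, 0.0]
wrist_force: [-0.0, -5.3, -1.0]
grip_width: 0.0349
grip_force: 29.7
```

```bash
python3 - <<'E'
from h import *
c=imaging.camera("wrist");im=c["color"][30:220,155:355,::-1]
s=telemetry.read_state();print(s["position"],s["wrist_force"],s["moment"])
cv2.imwrite("pics/h.png",cv2.resize(im,None,fx=2,fy=2,interpolation=cv2.INTER_CUBIC))
E
```

```text
[ 0.47975908 -0.06445822  0.06818378] [ 0.74060366 -5.07405109 -1.1789003 ] [-0.85493953  0.10094424 -0.07421944]
```

View pics/h.png

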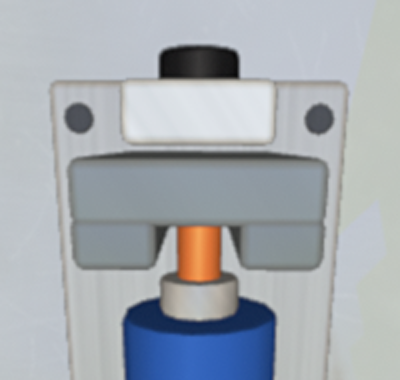

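The spring force of about 5 N means the tip is pressed about 13 mm, and the view shows it in the slot. Now I'll lower it.

>>> apply_moves(
  gripper=1,
  steps=[
    {"delta_pos": [0, 0, 0.3], "roll": 0},
    {"delta_pos": [0, 0, 0.7], "roll": 0},
    {"delta_pos": [0, 0, 1.1], "roll": 0},
    {"delta_pos": [0, 0, 1.4], "roll": 0},
    {"delta_pos": [0, 0, 1.7], "roll": 0},
    {"delta_pos": [0, 0, 1.9], "roll": 0},
    {"delta_pos": [0, 0, 2.1], "roll": 0},
    {"delta_pos": [0, 0, 2.25], "roll": 0},
    {"delta_pos": [0, 0, 2.4], "roll": 0},
    {"delta_pos": [0, 0, 2.4], "roll": 0},
  ],
)

```text
t: 13.05
position: [0.48, -0.0645, 0.0443]
ee_rot: [0.732, 0.681, 0.0, 0.0]
wrist_force: [-0.4, -5.6, -0.0]
grip_width: 0.0346
grip_force: 29.6
```

```bash
python3 - <<'E'
from h import *
s=telemetry.read_state();print(s["position"],s["wrist_force"],s["moment"])
E
```

```text
[ 0.47997476 -0.06454371  0.04427784] [-0.42668392 -5.61867048 -0.03972651] [-0.74088728  0.12821674 -0.00948218]
```

>>> apply_moves(
  gripper=1,
  steps=[
    {"delta_pos": [0, 0, 0.05], "roll": 0},
    {"delta_pos": [0, 0, 0.1], "roll": 0},
    {"delta_pos": [0, 0, 0.15], "roll": 0},
    {"delta_pos": [0, 0, 0.2], "roll": 0},
    {"delta_pos": [0, 0, 0.25], "roll": 0},
    {"delta_pos": [0, 0, 0.3], "roll": 0},
    {"delta_pos": [0, 0, 0.3], "roll": 0},
    {"delta_pos": [0, 0, 0.3], "roll": 0},
    {"delta_pos": [0, 0, 0.3], "roll": 0},
    {"delta_pos": [0, 0, 0.3], "roll": 0},
  ],
)

```text
t: 14.05
position: [0.48, -0.0645, 0.0415]
ee_rot: [0.732, 0.681, 0.0, 0.0]
wrist_force: [-0.6, -5.1, -0.2]
grip_width: 0.0351
grip_force: 29.6
```

```bash
python3 - <<'E'
from h import *
s=telemetry.read_state();print(s["position"],s["wrist_force"],s["moment"])
E
```

```text
[ 0.48004921 -0.06454268  0.04146432] [-0.6458934  -5.10139982 -0.23328087] [-0.78574667  0.10982243 -0.05514207]
```

>>> apply_moves(
  gripper=1,
  steps=[
    {"delta_pos": [0, 0, 0.05], "roll": 0},
    {"delta_pos": [0, 0, 0.1], "roll": 0},
    {"delta_pos": [0, 0, 0.15], "roll": 0},
    {"delta_pos": [0, 0, 0.2], "roll": 0},
    {"delta_pos": [0, 0, 0.25], "roll": 0},
    {"delta_pos": [0, 0, 0.25], "roll": 0},
    {"delta_pos": [0, 0, 0.25], "roll": 0},
    {"delta_pos": [0, 0, 0.25], "roll": 0},
    {"delta_pos": [0, 0, 0.25], "roll": 0},
    {"delta_pos": [0, 0, 0.25], "roll": 0},
  ],
)

```text
t: 15.05
position: [0.4801, -0.0645, 0.039]
ee_rot: [0.732, 0.681, 0.0, 0.0]
wrist_force: [-0.2, -5.4, 0.4]
grip_width: 0.0349
grip_force: 29.6
```

```bash
python3 - <<'E'
from h import *
s=telemetry.read_state();print(s["position"],s["wrist_force"],s["moment"])
E
```

```text
[ 0.480059   -0.06454825  0.03898211] [-0.18851725 -5.44437202  0.36263307] [-0.78155568  0.09495218  0.05993116]
```

>>> apply_moves(
  gripper=1,
  steps=[
    {"delta_pos": [0, 0, 0.05], "roll": 0},
    {"delta_pos": [0, 0, 0.1], "roll": 0},
    {"delta_pos": [0, 0, 0.15], "roll": 0},
    {"delta_pos": [0, 0, 0.2], "roll": 0},
    {"delta_pos": [0, 0, 0.2], "roll": 0},
    {"delta_pos": [0, 0, 0.2], "roll": 0},
    {"delta_pos": [0, 0, 0.2], "roll": 0},
    {"delta_pos": [0, 0, 0.2], "roll": 0},
    {"delta_pos": [0, 0, 0.2], "roll": 0},
    {"delta_pos": [0, 0, 0.2], "roll": 0},
  ],
)

```text
t: 16.05
position: [0.4801, -0.0645, 0.037]
ee_rot: [0.732, 0.681, 0.0, 0.0]
wrist_force: [-0.4, -5.1, 0.3]
grip_width: 0.0353
grip_force: 29.6
```

```bash
python3 - <<'E'
from h import *
s=telemetry.read_state();print(s["position"],s["wrist_force"],s["moment"])
E
```

```text
[ 0.48010983 -0.06451605  0.03699205] [-0.39307095 -5.11395736  0.31140097] [-0.79297507  0.11383673  0.01454889]
```

>>> apply_moves(
  gripper=1,
  steps=[
    {"delta_pos": [0, 0, 0.05], "roll": 0},
    {"delta_pos": [0, 0, 0.1], "roll": 0},
    {"delta_pos": [0, 0, 0.15], "roll": 0},
    {"delta_pos": [0, 0, 0.15], "roll": 0},
    {"delta_pos": [0, 0, 0.15], "roll": 0},
    {"delta_pos": [0, 0, 0.15], "roll": 0},
    {"delta_pos": [0, 0, 0.15], "roll": 0},
    {"delta_pos": [0, 0, 0.15], "roll": 0},
    {"delta_pos": [0, 0, 0.15], "roll": 0},
    {"delta_pos": [0, 0, 0.15], "roll": 0},
  ],
)

```text
t: 17.05
position: [0.4801, -0.0645, 0.0355]
ee_rot: [0.732, 0.681, 0.0, 0.0]
wrist_force: [-0.5, -5.2, 0.3]
grip_width: 0.0349
grip_force: 29.6
```

```bash
python3 - <<'E'
from h import *
s=telemetry.read_state();print(s["position"],s["wrist_force"],s["moment"])
E
```

```text
[ 0.48010032 -0.06453347  0.03547586] [-0.49915445 -5.24956163  0.25251716] [-0.78240724  0.08716721  0.07351523]
```

>>> apply_moves(
  gripper=1,
  steps=[
    {"delta_pos": [0, 0, 0.03], "roll": 0},
    {"delta_pos": [0, 0, 0.06], "roll": 0},
    {"delta_pos": [0, 0, 0.09], "roll": 0},
    {"delta_pos": [0, 0, 0.12], "roll": 0},
    {"delta_pos": [0, 0, 0.12], "roll": 0},
    {"delta_pos": [0, 0, 0.12], "roll": 0},
    {"delta_pos": [0, 0, 0.12], "roll": 0},
    {"delta_pos": [0, 0, 0.12], "roll": 0},
    {"delta_pos": [0, 0, 0.12], "roll": 0},
    {"delta_pos": [0, 0, 0.12], "roll": 0},
  ],
)

```text
t: 18.05
position: [0.4802, -0.0645, 0.0344]
ee_rot: [0.732, 0.681, 0.0, 0.0]
wrist_force: [-1.3, -5.2, 0.6]
grip_width: 0.0346
grip_force: 29.5
```

```bash
python3 - <<'E'
from h import *
s=telemetry.read_state();print(s["position"],s["wrist_force"],s["moment"])
E
```

```text
[ 0.48016294 -0.06454585  0.03440272] [-1.33862488 -5.21034853  0.57130522] [-0.72048173  0.15812922  0.0304579 ]
```

>>> apply_moves(
  gripper=1,
  steps=[
    {"delta_pos": [0, 0, 0.03], "roll": 0},
    {"delta_pos": [0, 0, 0.06], "roll": 0},
    {"delta_pos": [0, 0, 0.09], "roll": 0},
    {"delta_pos": [0, 0, 0.09], "roll": 0},
    {"delta_pos": [0, 0, 0.09], "roll": 0},
    {"delta_pos": [0, 0, 0.09], "roll": 0},
    {"delta_pos": [0, 0, 0.09], "roll": 0},
    {"delta_pos": [0, 0, 0.09], "roll": 0},
    {"delta_pos": [0, 0, 0.09], "roll": 0},
    {"delta_pos": [0, 0, 0.09], "roll": 0},
  ],
)

```text
t: 19.05
position: [0.4802, -0.0646, 0.0336]
ee_rot: [0.732, 0.681, 0.0, 0.0]
wrist_force: [-0.9, -5.3, 1.9]
grip_width: 0.0349
grip_force: 29.5
```

```bash
python3 - <<'E'
from h import *
for i in range(3):
    s=telemetry.read_state();print(s["position"],s["wrist_force"],s["moment"],s["joint_torque"][1:3])
E
```

```text
[ 0.48021273 -0.06455714  0.03359235] [-0.86034488 -5.30242175  1.90825096] [-0.7008876   0.21880228  0.06376452] [-34.19202089 -26.72730446]
[ 0.48021273 -0.06455714  0.03359235] [-0.86034488 -5.30242175  1.90825096] [-0.7008876   0.21880228  0.06376452] [-34.19202089 -26.72730446]
[ 0.48021273 -0.06455714  0.03359235] [-0.86034488 -5.30242175  1.90825096] [-0.7008876   0.21880228  0.06376452] [-34.19202089 -26.72730446]
```

>>> apply_moves(
  gripper=1,
  steps=[
    {"delta_pos": [0, 0, -0.04], "roll": 0},
    {"delta_pos": [-0.1, 0, -0.04], "roll": 0},
    {"delta_pos": [-0.2, 0, -0.04], "roll": 0},
    {"delta_pos": [-0.25, 0, -0.04], "roll": 0},
    {"delta_pos": [-0.3, 0, -0.04], "roll": 0},
    {"delta_pos": [-0.35, 0, -0.04], "roll": 0},
    {"delta_pos": [-0.4, 0, -0.04], "roll": 0},
    {"delta_pos": [-0.45, 0, -0.04], "roll": 0},
    {"delta_pos": [-0.45, 0, -0.04], "roll": 0},
    {"delta_pos": [-0.45, 0, -0.04], "roll": 0},
  ],
)

```text
t: 20.05
position: [0.4798, -0.0683, 0.0336]
ee_rot: [0.732, 0.681, 0.001, 0.0]
wrist_force: [0.8, -0.0, 1.8]
grip_width: 0.0349
grip_force: 29.4
```

```bash
python3 - <<'E'
from h import *
s=telemetry.read_state();print(s["position"],s["wrist_force"],s["moment"])
E
```

```text
[ 0.47976275 -0.06833253  0.03364235] [ 0.78847363 -0.00186503  1.80638645] [ 0.13361654 -0.08003936  0.04610345]
```

The pin seems to be blocked at the face: Fy went from -5 N to 0. I'll look from the scene and wrist cameras in one picture.

```bash
python3 - <<'E'
from h import *
np.set_printoptions(precision=4,suppress=True)
s=imaging.camera("scene");w=imaging.camera("wrist");np.save("C3.npy",[s,w],allow_pickle=True)
p=proj(s,(.48,-.07,.07));print(p)
x0,y0=int(p[0])-50,int(p[1])-37
a=cv2.resize(s["color"][y0:y0+75,x0:x0+100,::-1],None,fx=8,fy=8,interpolation=cv2.INTER_CUBIC)[:300*2]
print(x0,y0)
for q in("sprung_tip","pin_tip","roller","hole_cheek","slot_cheek"): print(q,[(n,np.round(r["point"],1),round(r["confidence"],2)) for n in("scene","wrist") for r in nets.place_of(n,q)[:1]])
cv2.imwrite("pics/i.png",a)
E
```

```text
[312.3876 188.3707]
262 151
sprung_tip []
pin_tip [('scene', array([331.8, 205.7]), 0.53), ('wrist', array([252.2, 362.4]), 0.61)]
roller [('wrist', array([255.9, 265.2]), 0.95)]
hole_cheek [('scene', array([328.7, 219.2]), 0.69)]
slot_cheek [('scene', array([291.2, 198.1]), 0.82), ('wrist', array([253.6, 133.3]), 0.74)]
```

View pics/i.png

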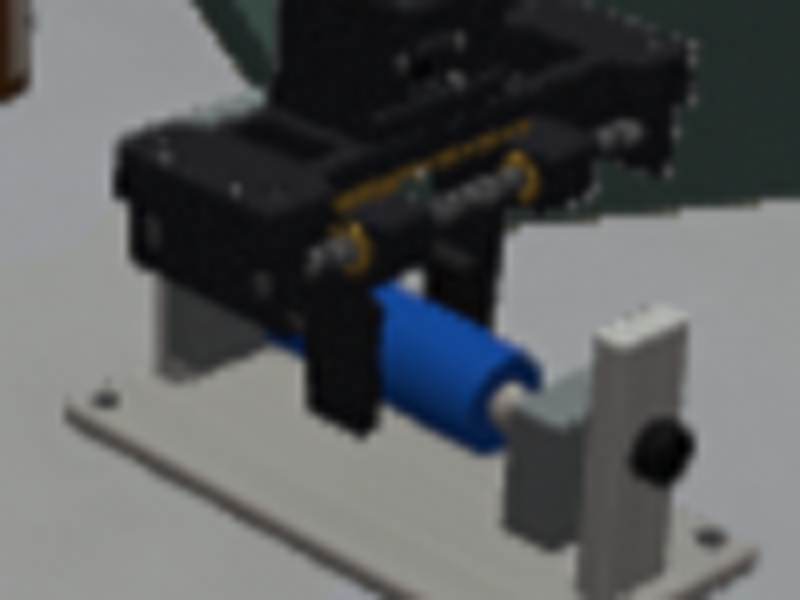

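The scene crop shows the sleeve end at about (512,405), with its neck running to the low cheek. The cheek's top near corner is at about (510,410). I'll check the pitch and h numerically against the model.

```bash
python3 - <<'E'
from h import *
np.set_printoptions(precision=1,suppress=True)
s,w=np.load("C3.npy",allow_pickle=True)
yaw=-.0735;cs,sn=np.cos(yaw),np.sin(yaw);S=np.array([.4795,-.0705])
W=lambda x,y,z:(S[0]+(cs*x-sn*y)/1e3,S[1]+(sn*x+cs*y)/1e3,z/1e3)
cr=lambda X:(proj(s,X)-[262,151]+.5)*8-.5
print("base corners",cr(W(-50,106,10)),cr(W(-50,-106,10)),cr(W(50,-106,10)))
print("post top -x in/out",cr(W(-12,-86,98)),cr(W(-12,-98,98)))
for h in(52,54,56,58): print(h,"low top in-left",cr(W(-23,-64,h+13)),"in-right",cr(W(23,-64,h+13)),"tall inner-left z=h-?")
# roller silhouette vs pitch: mask
im=s["color"].astype(int);bl=(im[:,:,2]>im[:,:,0]+40)&(im[:,:,2]>im[:,:,1]+25);bl[:,:262]=0;bl[:,345:]=0;bl[:170]=0;bl[215:]=0
def sil(z,p,yc):
    pts=[]
    for y in(-44,44):
        for t in np.linspace(0,2*np.pi,60):
            dy=y;pts.append(proj(s,W(18*np.cos(t),yc+dy-18*np.sin(t)*p,z+18*np.sin(t)+dy*p)))
    m=np.zeros((384,512),np.uint8);q=cv2.convexHull((np.array(pts)*16).round().astype(np.int32));cv2.fillConvexPoly(m,q,1,shift=4);return m>0
# compare upper/lower edges in columns right of finger
for col in(312,314,316,318,320,322): print(col,np.nonzero(bl[:,col])[0][[0,-1]],[list(np.nonzero(sil(z,p,2.)[:,col])[0][[0,-1]]) for z,p in((52,0),(54,0),(56,0),(52,.04),(54,.04))])
E
```

```text
base corners [ 61.9 401.1] [547.6 665. ] [766.2 546.6]
post top -x in/out [602.8 330.5] [635.6 345. ]
52 low top in-left [511.8 415.6] in-right [614.3 367. ] tall inner-left z=h-?
54 low top in-left [512.2 409.6] in-right [614.8 361.1] tall inner-left z=h-?
56 low top in-left [512.7 403.7] in-right [615.3 355.3] tall inner-left z=h-?
58 low top in-left [513.1 397.7] in-right [615.8 349.4] tall inner-left z=h-?
312 [187 201] [[np.int64(187), np.int64(203)], [np.int64(186), np.int64(202)], [np.int64(186), np.int64(201)], [np.int64(187), np.int64(203)], [np.int64(186), np.int64(202)]]
314 [188 202] [[np.int64(188), np.int64(204)], [np.int64(187), np.int64(203)], [np.int64(186), np.int64(202)], [np.int64(188), np.int64(204)], [np.int64(187), np.int64(203)]]
316 [189 203] [[np.int64(189), np.int64(205)], [np.int64(188), np.int64(204)], [np.int64(187), np.int64(203)], [np.int64(189), np.int64(205)], [np.int64(188), np.int64(204)]]
318 [190 204] [[np.int64(190), np.int64(206)], [np.int64(189), np.int64(205)], [np.int64(188), np.int64(204)], [np.int64(190), np.int64(206)], [np.int64(189), np.int64(205)]]
320 [191 205] [[np.int64(191), np.int64(207)], [np.int64(190), np.int64(206)], [np.int64(189), np.int64(205)], [np.int64(191), np.int64(207)], [np.int64(190), np.int64(206)]]
322 [192 206] [[np.int64(192), np.int64(208)], [np.int64(191), np.int64(207)], [np.int64(190), np.int64(206)], [np.int64(192), np.int64(208)], [np.int64(191), np.int64(208)]]
```

Camera evidence puts the hole near 54–55 mm, so the pin is probably low: the tip is riding on the sill and the roller has pitched a little. I'll back off, raise it and try again gently.

>>> apply_moves(
  gripper=1,
  steps=[
    {"delta_pos": [0.1, 0, 0], "roll": 0},
    {"delta_pos": [0.15, 0, -0.05], "roll": 0},
    {"delta_pos": [0.15, 0, -0.15], "roll": 0},
    {"delta_pos": [0.15, 0, -0.2], "roll": 0},
    {"delta_pos": [0.15, 0, -0.2], "roll": 0},
    {"delta_pos": [0.1, 0, -0.2], "roll": 0},
    {"delta_pos": [0.05, 0, -0.2], "roll": 0},
    {"delta_pos": [0, 0, -0.2], "roll": 0},
    {"delta_pos": [0, 0, -0.2], "roll": 0},
    {"delta_pos": [0, 0, -0.2], "roll": 0},
  ],
)

```text
t: 21.65
position: [0.4788, -0.0685, 0.0351]
ee_rot: [0.732, 0.681, -0.0, -0.001]
wrist_force: [-0.3, -2.5, -1.1]
grip_width: 0.0346
grip_force: 29.7
```

```bash
python3 - <<'E'
from h import *
s=telemetry.read_state();print(s["position"],s["wrist_force"],s["moment"],s["ee_rot"])
E
```

```text
[ 0.47882877 -0.06848951  0.03513216] [-0.34883414 -2.52274063 -1.12690504] [-0.31363775  0.08706475 -0.04000143] [ 7.32185592e-01  6.81104953e-01 -2.07767272e-04 -5.08711454e-04]
```

>>> apply_moves(
  gripper=1,
  steps=[
    {"delta_pos": [-0.03, 0, 0], "roll": 0},
    {"delta_pos": [-0.06, 0, 0], "roll": 0},
    {"delta_pos": [-0.09, 0, 0], "roll": 0},
    {"delta_pos": [-0.12, 0, 0], "roll": 0},
    {"delta_pos": [-0.12, 0, 0], "roll": 0},
    {"delta_pos": [-0.12, 0, 0], "roll": 0},
    {"delta_pos": [-0.12, 0, 0], "roll": 0},
    {"delta_pos": [-0.12, 0, 0], "roll": 0},
    {"delta_pos": [-0.12, 0, 0], "roll": 0},
    {"delta_pos": [-0.12, 0, 0], "roll": 0},
  ],
)

```text
t: 22.65
position: [0.4788, -0.0692, 0.0352]
ee_rot: [0.732, 0.681, 0.0, -0.001]
wrist_force: [0.4, 5.3, -1.8]
grip_width: 0.035
grip_force: 29.7
```

```bash
python3 - <<'E'
from h import *
s=telemetry.read_state();print(s["position"],s["wrist_force"],s["moment"],s["ee_rot"])
E
```

```text
[ 0.47877049 -0.06916201  0.03517396] [ 0.4310823   5.32964172 -1.76832612] [ 0.72227023  0.14102202 -0.04754136] [ 7.32313187e-01  6.80967476e-01  1.02090647e-04 -8.26445788e-04]
```

```bash
python3 - <<'E'
from h import *
c1=np.load("C.npy",allow_pickle=True).item()["wrist"];c2=np.load("C2.npy",allow_pickle=True).item();c3=np.load("C3.npy",allow_pickle=True)[1]
c4=imaging.camera("wrist");np.save("C4.npy",c4,allow_pickle=True)
for n,c in zip("1234",(c1,c2,c3,c4)):
    im=c["color"].astype(float);b=im[:,:,2]-im[:,:,0]
    o=[]
    for col in(236,246,254,262,272):
        v=b[:,col];
        def cross(r0,r1,th=40):
            for r in range(r0,r1):
                if (v[r]-th)*(v[r+1]-th)<=0 and v[r]!=v[r+1]: return round(r+(th-v[r])/(v[r+1]-v[r]),2)
        o.append((cross(165,220),cross(335,380)))
    wd=[]
    for r in (200,215,230,340,345):
        g=b[r]>40; x=np.nonzero(g[190:320])[0]+190
        if len(x):
            def sub(i,j): return i+(40-b[r,i])/(b[r,j]-b[r,i])*(j-i)
            wd.append((round(sub(x.min()-1,x.min()),2),round(sub(x.max()+1,x.max()),2)))
    print(n,o,wd)
E
```

```text
1 [(np.float64(186.38), np.float64(356.98)), (np.float64(189.91), np.float64(360.63)), (np.float64(190.56), np.float64(361.82)), (np.float64(189.86), np.float64(361.06)), (np.float64(186.67), np.float64(357.35))] [(np.float64(216.49), np.float64(291.85)), (np.float64(217.4), np.float64(291.19)), (np.float64(218.07), np.float64(290.74)), (np.float64(223.66), np.float64(286.0)), (np.float64(225.45), np.float64(284.65))]
2 [(np.float64(186.38), np.float64(357.33)), (np.float64(189.94), np.float64(360.6)), (np.float64(190.61), np.float64(361.81)), (np.float64(189.84), np.float64(361.07)), (np.float64(186.7), np.float64(357.33))] [(np.float64(216.46), np.float64(291.82)), (np.float64(217.39), np.float64(291.17)), (np.float64(218.05), np.float64(290.62)), (np.float64(223.38), np.float64(285.55)), (np.float64(225.1), np.float64(284.16))]
3 [(np.float64(188.17), np.float64(355.42)), (np.float64(192.0), np.float64(358.67)), (np.float64(192.7), np.float64(359.69)), (np.float64(192.0), np.float64(358.86)), (np.float64(188.33), np.float64(355.46))] [(np.float64(216.08), np.float64(292.3)), (np.float64(216.59), np.float64(291.71)), (np.float64(217.56), np.float64(290.85)), (np.float64(224.42), np.float64(285.45)), (np.float64(226.29), np.float64(282.95))]
4 [(np.float64(187.1), np.float64(356.43)), (np.float64(190.79), np.float64(359.47)), (np.float64(191.5), np.float64(360.5)), (np.float64(190.78), np.float64(359.74)), (np.float64(187.38), np.float64(356.44))] [(np.float64(216.39), np.float64(292.17)), (np.float64(217.05), np.float64(291.62)), (np.float64(217.65), np.float64(290.85)), (np.float64(223.76), np.float64(285.62)), (np.float64(225.66), np.float64(283.8))]
```

```bash
python3 - <<'E'
from h import *
from scipy.spatial.transform import Rotation as Ro
c2=np.load("C2.npy",allow_pickle=True).item()
T=np.array([.4781,-.0818,.1225]);Rt=Ro.from_quat([.7322,.6811,0,0]).as_matrix()
def rows(p,s,dz):
    out=[]
    for y,z in((44,9),(-44,18)):
        Y=-1.7+s+np.cos(p)*y-np.sin(p)*z; Z=18.2+dz+np.sin(p)*y+np.cos(p)*z
        out.append(proj(c2,T+Rt@np.array([Y,0,-Z])/1e3)[1])
    return np.array(out)
r0=rows(0,0,0);print(r0)
J=np.c_[rows(.01,0,0)-r0,rows(0,1,0)-r0,rows(0,0,1)-r0];print(J)
for n,d in(("3",[2.1,-2.0]),("4",[.9,-1.3])):
    print(n,"pitch(.01),slip mm",np.linalg.solve(J[:,:2],d),"pitch,dz",np.linalg.solve(J[:,[0,2]],d))
E
```

```text
[192.02519643 364.84577848]
[[ 0.50975309 -2.19840063  0.70147695]
 [-0.49593397 -1.52569496  1.75396651]]
3 pitch(.01),slip mm [ 4.06895304 -0.01175336] pitch,dz [4.09531516 0.0176776 ]
4 pitch(.01),slip mm [2.26502706 0.11581354] pitch,dz [ 2.00526394 -0.1741889 ]
```

The sleeve edges show the roller pitched by about 0.041 rad on the sill, now 0.02. That puts the hole at about 55.5 mm and the pin well below it. I'll back off and raise to about 56 mm, then re-measure the pitch.

>>> apply_moves(
  gripper=1,
  steps=[
    {"delta_pos": [0.1, 0, 0], "roll": 0},
    {"delta_pos": [0.2, 0, 0], "roll": 0},
    {"delta_pos": [0.35, 0, 0], "roll": 0},
    {"delta_pos": [0.4, 0, -0.1], "roll": 0},
    {"delta_pos": [0.4, 0, -0.2], "roll": 0},
    {"delta_pos": [0.4, 0, -0.27], "roll": 0},
    {"delta_pos": [0.4, 0, -0.27], "roll": 0},
    {"delta_pos": [0.4, 0, -0.27], "roll": 0},
    {"delta_pos": [0.4, 0, -0.27], "roll": 0},
    {"delta_pos": [0.4, 0, -0.27], "roll": 0},
  ],
)

```text
t: 23.7
position: [0.4796, -0.0661, 0.0381]
ee_rot: [0.732, 0.681, -0.0, 0.0]
wrist_force: [-1.1, -4.5, -1.8]
grip_width: 0.0348
grip_force: 29.8
```

```bash
cat > pit.py <<'E'
from h import *
s=telemetry.read_state();print(s["t"],s["position"],s["wrist_force"],s["moment"])
c=imaging.camera("wrist");im=c["color"].astype(float);b=im[:,:,2]-im[:,:,0]
v=b[:,254]
def cross(r0,r1,th=40):
    for r in range(r0,r1):
        if (v[r]-th)*(v[r+1]-th)<=0 and v[r]!=v[r+1]: return r+(th-v[r])/(v[r+1]-v[r])
d=np.array([cross(165,220)-190.6,cross(335,380)-361.81])
p=np.linalg.solve([[.51,-2.198],[-.496,-1.526]],d)
z=s["position"][2]*1e3+18.2;p[0]/=100
print("d",d.round(2),"pitch",p[0].round(4),"slip",p[1].round(2),"axis",z.round(2),"tip z",(z+80*p[0]).round(2),"pin z",(z-66*p[0]).round(2))
E
python3 pit.py
```

```text
23.7 [ 0.47957951 -0.06606069  0.038085  ] [-1.0674514  -4.46600302 -1.8382485 ] [-0.86650327  0.20523211 -0.02563964]
d [-0.46  0.24] pitch -0.0066 slip 0.06 axis 56.29 tip z 55.76 pin z 56.72
```

>>> apply_moves(
  gripper=1,
  steps=[
    {"delta_pos": [0, 0, 0.05], "roll": 0},
    {"delta_pos": [0, 0, 0.1], "roll": 0},
    {"delta_pos": [0, 0, 0.1], "roll": 0},
    {"delta_pos": [-0.1, 0, 0.1], "roll": 0},
    {"delta_pos": [-0.2, 0, 0.1], "roll": 0},
    {"delta_pos": [-0.25, 0, 0.1], "roll": 0},
    {"delta_pos": [-0.3, 0, 0.1], "roll": 0},
    {"delta_pos": [-0.35, 0, 0.1], "roll": 0},
    {"delta_pos": [-0.4, 0, 0.1], "roll": 0},
    {"delta_pos": [-0.4, 0, 0.1], "roll": 0},
  ],
)

```text
t: 24.75
position: [0.4793, -0.07, 0.0371]
ee_rot: [0.732, 0.681, 0.0, 0.0]
wrist_force: [-1.1, -4.3, -1.4]
grip_width: 0.0348
grip_force: 29.7
```

```bash
python3 pit.py
```

```text
24.75 [ 0.47929014 -0.06996718  0.03713478] [-1.05921166 -4.25445428 -1.39379912] [-0.66679355  0.18256165  0.06685001]
d [0.19 0.02] pitch 0.0014 slip -0.06 axis 55.33 tip z 55.44 pin z 55.24
```

The pin is in the hole with only the spring force acting. I'll carry on toward home.

>>> apply_moves(
  gripper=1,
  steps=[
    {"delta_pos": [-0.1, 0, 0], "roll": 0},
    {"delta_pos": [-0.2, 0, 0], "roll": 0},
    {"delta_pos": [-0.3, 0, 0], "roll": 0},
    {"delta_pos": [-0.4, 0, 0], "roll": 0},
    {"delta_pos": [-0.5, 0, 0], "roll": 0},
    {"delta_pos": [-0.55, 0, 0], "roll": 0},
    {"delta_pos": [-0.6, 0, 0], "roll": 0},
    {"delta_pos": [-0.6, 0, 0], "roll": 0},
    {"delta_pos": [-0.6, 0, 0], "roll": 0},
    {"delta_pos": [-0.6, 0, 0], "roll": 0},
  ],
)

```text
t: 25.8
position: [0.4789, -0.0759, 0.0371]
ee_rot: [0.732, 0.681, 0.0, 0.0]
wrist_force: [-0.5, -2.0, -2.0]
grip_width: 0.0343
grip_force: 29.7
```

```bash
python3 pit.py
```

```text
25.8 [ 0.47885753 -0.07591419  0.03712573] [-0.50189773 -1.98261348 -1.99571385] [-0.48818019  0.15482301  0.01550638]
d [0.17 0.02] pitch 0.0011 slip -0.05 axis 55.33 tip z 55.42 pin z 55.25
```

>>> apply_moves(
  gripper=1,
  steps=[
    {"delta_pos": [-0.03, 0, 0], "roll": 0},
    {"delta_pos": [-0.06, 0, 0], "roll": 0},
    {"delta_pos": [-0.09, 0, 0], "roll": 0},
    {"delta_pos": [-0.12, 0, 0], "roll": 0},
    {"delta_pos": [-0.12, 0, 0], "roll": 0},
    {"delta_pos": [-0.12, 0, 0.02], "roll": 0},
    {"delta_pos": [-0.12, 0, 0.04], "roll": 0},
    {"delta_pos": [-0.12, 0, 0.04], "roll": 0},
    {"delta_pos": [-0.12, 0, 0.04], "roll": 0},
    {"delta_pos": [-0.12, 0, 0.04], "roll": 0},
  ],
)

```text
t: 26.85
position: [0.4789, -0.0764, 0.0369]
ee_rot: [0.732, 0.681, 0.0, -0.0]
wrist_force: [-0.4, 6.3, 0.3]
grip_width: 0.035
grip_force: 29.5
```

```bash
python3 pit.py
```

```text
26.85 [ 0.47885068 -0.07638053  0.03691225] [-0.42567996  6.31965769  0.2827266 ] [ 0.71332857  0.0989097  -0.02662903]
d [-0.4   0.02] pitch -0.0035 slip 0.1 axis 55.11 tip z 54.83 pin z 55.34
```

The shoulder is on the face. Next I'll open the gripper, then withdraw straight up.

>>> apply_moves(
  gripper=1,
  steps=[
    {"delta_pos": [0.03, 0, 0], "roll": 0},
    {"delta_pos": [0.06, 0, 0], "roll": 0},
    {"delta_pos": [0.08, 0, 0], "roll": 0},
    {"delta_pos": [0.08, 0, 0], "roll": 0},
    {"delta_pos": [0.08, 0, 0], "roll": 0},
    {"delta_pos": [0.08, 0, 0], "roll": 0},
    {"delta_pos": [0.08, 0, 0], "roll": 0},
    {"delta_pos": [0.08, 0, 0], "roll": 0},
    {"delta_pos": [0.08, 0, 0], "roll": 0},
    {"delta_pos": [0.08, 0, 0], "roll": 0},
  ],
)

```text
t: 27.9
position: [0.4789, -0.0763, 0.0368]
ee_rot: [0.732, 0.681, 0.0, 0.0]
wrist_force: [0.0, 4.9, 2.5]
grip_width: 0.0348
grip_force: 29.4
```

>>> apply_moves(
  gripper=-1,
  steps=[
    {"delta_pos": [0, 0, 0], "roll": 0},
    {"delta_pos": [0, 0, 0], "roll": 0},
    {"delta_pos": [0, 0, 0], "roll": 0},
    {"delta_pos": [0, 0, 0], "roll": 0},
    {"delta_pos": [0, 0, 0], "roll": 0},
    {"delta_pos": [0, 0, 0], "roll": 0},
    {"delta_pos": [0, 0, 0], "roll": 0},
    {"delta_pos": [0, 0, 0], "roll": 0},
    {"delta_pos": [0, 0, 0], "roll": 0},
    {"delta_pos": [0, 0, 0], "roll": 0},
  ],
)

```text
t: 28.9
position: [0.4788, -0.0763, 0.0367]
ee_rot: [0.732, 0.681, -0.0, -0.0]
wrist_force: [-0.4, 0.7, -0.7]
grip_width: 0.0884
grip_force: 0.0
```

>>> apply_moves(
  gripper=-1,
  steps=[
    {"delta_pos": [0, 0, -0.5], "roll": 0},
    {"delta_pos": [0, 0, -1.5], "roll": 0},
    {"delta_pos": [0, 0, -3], "roll": 0},
    {"delta_pos": [0, 0, -5], "roll": 0},
    {"delta_pos": [0, 0, -7.5], "roll": 0},
    {"delta_pos": [0, 0, -10], "roll": 0},
    {"delta_pos": [0, 0, -12.5], "roll": 0},
    {"delta_pos": [0, 0, -14.5], "roll": 0},
    {"delta_pos": [0, 0, -15.5], "roll": 0},
    {"delta_pos": [0, 0, -15.5], "roll": 0},
  ],
)

```text
t: 29.9
position: [0.4801, -0.0766, 0.194]
ee_rot: [0.732, 0.681, 0.001, 0.002]
wrist_force: [-0.5, -0.9, 0.9]
grip_width: 0.0883
grip_force: 0.0
```

```bash
python3 - <<'E'
from h import *
c=imaging.camera("wrist");s=imaging.camera("scene")
a=cv2.resize(c["color"][60:330,130:380,::-1],(500,540));b=cv2.resize(s["color"][151:226,262:362,::-1],(300,225),interpolation=cv2.INTER_CUBIC)
o=np.zeros((540,800,3),np.uint8);o[:,:500]=a;o[:225,500:]=b;cv2.imwrite("pics/j.png",o)
E
```

```text
(no output)
```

View pics/j.png

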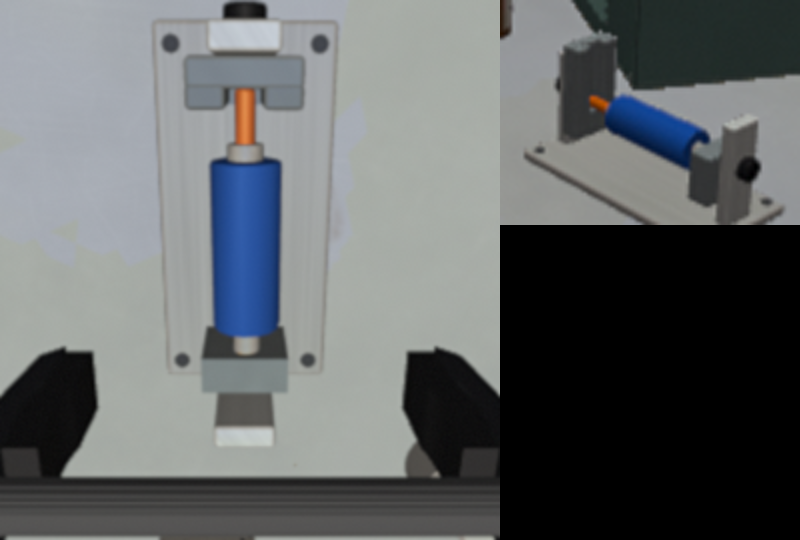

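The roller lies level and central between the cheeks. The tip is in the slot at (245,90), the neck meets the low cheek's face at (246,352), and the gripper is clear.

```bash
python3 -c "
from rig import workorder
print(workorder.job_done())"
```

```text
the job is handed in; nothing more can be done
None
```

The roller is fitted in the dispenser: its pin sits home in the low cheek's hole and its sprung tip in the tall cheek's slot. The gripper is clear, and the job was handed in at about 30 s; no verdict came back.

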